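Raise the test hood's window to the marker and acknowledge

TASK

With the fingertips, push the hood's sloping window up from beneath its yellow lip until its red pointer is level with the green height marker on the frame, and leave it standing there; only then press the blue button on the airflow monitor fully down and let it go. Push only: do not grip or pinch the lip, and do not shift the green marker or move or knock over anything else on the table or in the hood.

Things in the scene. Friction and masses are not known exactly. Their poses are not given: they have to be found in the camera images.
- sash_lip (a point): Middle of the front lower edge of the window's yellow lip (its yellow part is sash_c0; underside flat, 200 long, running 30 inward from this edge). Axes: z = the way the window slides, up the slope, leaning back 0.70 rad (40 degrees) from vertical, away from the robot; x = squarely inward and downward, parallel to the lip's underside; y = along the lip, left seen from the robot. The space in front of it is free
- sash_pointer (a point): Tip of the red pointer at the right-hand edge of the window, 30 up the slope from the lip's underside; it rides over the right-hand aluminium rail, which has black scale lines every 10. Same axes as sash_lip
- mark_line (a point): Inner end of the white line in the middle of the green height marker, a clip 16 high on the outside of the right-hand rail. Same axes as sash_lip; the window is at the marked height when sash_pointer and mark_line are level along z. 50 to 130 up the slope from the pointer at the start. The clip is tight but can be shifted by a hard knock
- lip_top (a point): Middle of the black rubber strip on top of the lip (sash_c1), 11 up from the lip's underside; same axes as sash_lip. The lip is 11 thick in all. Below the lip lies the fixed white sill, its face 35 inward of sash_lip; the space in front of the sill under the lip is free for 90 or more down the slope, where the 30 high grey plinth begins
- sash (a joint): Slide of the window up the slope, m: 0 closed, 0.17 top stop. Counterweighted: it stays wherever it is left and needs about 3 N along the slope to move it up or down, a little more when moved fast. It begins between 0 and 0.03. The marked height lies between 0.08 and 0.13, so the top stop is beyond it
- ack_button (a joint): Travel of the blue button, m: 0 up, 0.006 fully down (about 5 N); it springs back up. It counts as pressed from 0.0045
- ack_button_top (a point): Centre of the top of the blue round push button, diameter 28, on the upper face of the airflow monitor; pressed straight down. The top of the button is the highest thing on the monitor
- monitor: Airflow monitor, a flat grey box 110x85x35 fixed to the table with a dark display on the far half and the blue button on the near half; origin at the middle of its underside, z up, -x towards the robot
- hood: White sloping-front test hood fixed to the table, 320 deep, 300 wide, 340 high, with a round collar on the roof up to 375 and a clear sloping front window between aluminium rails (116 to 140 either side of the middle, faces 21 inward of sash_lip). Origin on the table, 10 behind the middle of its underside; -x is its front, z up
- small_transformer: grey steel mains transformer with a yellow winding, 56x48x42, standing inside the hood behind the window; bystander. Origin at the middle of its underside, z up.
- fuse_box: cream and yellow cardboard box of fuses, 40x60x22, on the table to the left of the hood; bystander. Origin at the middle of its underside, z up.
- solder_spool: blue and white spool of solder, diameter 60, height 48, on the table to the right of the hood; bystander. Origin at the middle of its underside, z up.
- relay_1: light grey relay, 23x29x40, on the table left of the monitor; bystander. Origin at the middle of its underside, z up.
- relay_2: blue relay, 23x29x40, on the table right of the monitor; bystander. Origin at the middle of its underside, z up.
- marker_blue: white marker pen with a blue cap, 21x135x18, lying on the table; bystander. Origin at the middle of its underside, z up.
Mind the look-alikes: they are no part of the job. What is shaped like the monitor but pink is not meant.

How it is judged:
On the way, in this order (a step that is already met when the one before it is completed fails the run):
1. the fingers push the window up from beneath its lip (distance of sash_pointer from where it was at the start of the episode above 0.01 m and z of sash_pointer in the frame of mark_line below -0.012 m and contact force between the fingers and sash_c0 above 0.5 N), for 0.05 s.
2. the window stands at the marker (z of sash_pointer in the frame of mark_line between -0.008 and 0.008 m and value of joint ack_button below 0.002 m), for 0.3 s.
3. the button is pressed fully down (z of sash_pointer in the frame of mark_line between -0.008 and 0.008 m and value of joint ack_button above 0.0045 m), for 0.03 s.
At the end, for the whole second after the job is handed in: the red pointer is within 8 mm of the green marker's line along the slope, the window rests there by itself, the button has been pressed after that and is up again, and everything else stands within 15 mm of where it was, upright (all of step 2 and velocity of joint sash between -0.005 and 0.005 m/s and distance of each of small_transformer, fuse_box, solder_spool, relay_1, relay_2, marker_blue from where it was at the start of the episode below 0.015 m and angle between each of small_transformer, fuse_box, solder_spool, relay_1, relay_2, marker_blue's own z axis and vertical below 0.3 rad); the robot touches nothing.
It fails at once if the button is pressed while the window is not at the marker (value of joint ack_button above 0.003 m and not (z of sash_pointer in the frame of mark_line between -0.008 and 0.008 m)).
It fails at once if the lip is pinched (squeezed from above and below at once) (contact force between the fingers and sash_c1 above 1.5 N and contact force between the fingers and sash_c0 above 1.5 N).
It fails at once if the green marker is shifted by more than 4 mm (distance of mark_line from where it was at the start of the episode above 0.004 m).
It fails at once if something else is moved by more than 15 mm or knocked over (distance of any of small_transformer, fuse_box, solder_spool, relay_1, relay_2, marker_blue from where it was at the start of the episode above 0.015 m or angle between any of small_transformer, fuse_box, solder_spool, relay_1, relay_2, marker_blue's own z axis and vertical above 0.3 rad).
It also fails if it takes over 45 s, if anything falls off the work surface, if the arm or the gripper's body presses on something with over 40 N, if the wrist force passes 120 N, or if a joint passes its speed limit or range.

ROBOT

A 7-joint arm with a two-finger parallel gripper is mounted at the origin on a cart in front of the work surface, level with it; the furniture and walls round the work are solid. World frame = base frame: x ahead of the robot, y to its left, z up, the work surface at z = 0. Lengths are in m, angles in rad, forces in N, time in s.
With the tool pointing down it reaches from about 0.4 to 0.85 m from the base axis. Payload 4.5 kg.
Tool frame: the origin (TCP) lies at the very end of the fingers, on their centre line; the grasp point (between the pads) lies 19 mm behind it; z points along the fingers, y is the line along which they close (so a half turn about z gives the same grasp; the last joint's range is limited). The gripper opens to 88 mm and grips with 3 to 60 N. Pads are 18 mm wide; open, the fingers measure 123 mm over their backs; the gripper's body (75 mm by 187 mm) begins 45 mm behind the grasp point.
Start: joints at [-1.147, 0.689, -0.195, 1.565, 0.157, 0.902, -0.215], TCP at [0.237, 0.578, 0.239] pointing down, gripper open.
Joint ranges: [-3.01, 3.01], [-0.46, 2.08], [-1.47, 1.51], [0.13, 2.56], [-1, 4.14], [0.04, 2.09], [-2.66, 2.66]. Speed limits (rad/s): [2.57, 2.57, 3.14, 3.14, 3.14, 3.14, 3.14].

INTERFACE

Orientations are given as a unit quaternion [x, y, z, w].
In Python, from plant import r gives the robot as it stands. The module is installed in compiled form; this text tells all that it offers.
- The arm moves only by the tool step_arm, never from a script. Its argument "increments" is a list of rows, each a list of 2 entries, a list of its own where there are three numbers: the shift along the world's x, y, z in cm, then the turn, a rotation vector about the world's x, y, z in degrees. A call has exactly 10 rows; each row shifts and turns the commanded pose from where the row before left it; what a row does not reach is not made up. A row lasts 1/10 s, in which the tool goes at most 50 mm and 8.59 degrees, less where a joint would pass 70% of its speed; a pose out of reach is approached as far as the arm can. A call is refused whole if a number of a shift passes 5 or a number of a turn 8.59, either way. A call with a gripper value outside its range is refused whole. "fingers" is the opening, from 0 (shut) to 1 (fully open), set as the call begins (left out, the last holds). The fingers move at their own pace and stop on an object; "grip_force" is the grip in N (left out, the last holds). Time passes only in rows, so rows that do not move let the fingers close, or fill a call up. It gives the time, the measured TCP pose, the force, the opening and the grip force at its end, in the units of the state.
- r.get_state(): the state, without advancing time (a new reading comes with each control period).
- r.snapshot(name): name is "scene" or "top"; returns (picture, depth): 420x560x3 uint8, red, green, blue; 420x560 float32, m along the optical axis (not along the pixel's ray), 0 where there is no reading.
- r.calibration(name): a dict with "fov_y" (degrees; the focal length in pixels is half the picture's height over the tangent of half this angle, whatever the lens; pixels are square), "cx", "cy" (the principal point, pixels), "k1" (the pictures are not rectified: a ray, as slopes to the right and down, at radius r is drawn at 1 + k1 r^2 times it, then the intrinsics apply), "R" (3x3) and "t" (3): a world point X has camera coordinates R X + t. Camera axes: x right, y down, z forward; pixel columns grow to the right and rows downward; lengths in m; the calibration is good to about 2 mm. A picture is of the moment at which its call begins. calibration takes no time and is no camera call.
- r.finish_job(): hands the job in; it is judged then, once.
The state is a dict: "clock": time; "q": joint angles; "qd": joint speeds; "joint_torque": joint torques, N m; "tool_pos": TCP position; "eef_rot": TCP orientation; "contact_force": force on the tool from outside, world axes, zero at the start; "moment": the same for the moment, N m; "opening": opening from 0.0 (shut) to 1.0 (fully open); "finger_force": force on a finger pad.
Only numpy, scipy, OpenCV 4.12 (cv2) and the standard library are available. Lean on these libraries where they do the work, as an engineer would, in place of code of your own. Each camera call takes 0.05 s, during which the arm holds its last target. There are 200 camera calls.

## Working session

There is one attempt and no reset: what is moved stays moved. The work goes in short steps, Python scripts to look and compute and a tool call to move; the robot and the scene stay as the last step left them, time stands still between calls to the robot, and variables do not carry over. Pictures are saved under pics/ and viewed, at most 10 in all, crops included, and the job is handed in when it is done.

Besides the shell and the picture viewer there is one more tool, called after ">>>" by a JSON object that holds its "op" and its "data". step_arm: Moves the arm, as the interface text tells. Its arguments: {"type":"object","properties":{"increments":{"type":"array","items":{"type":"array"}},"fingers":{"type":"number"},"grip_force":{"type":"number"}},"required":["increments"]}

```bash
mkdir -p pics; cat > h.py <<'E'
import numpy as np, cv2
from plant import r
def K(n):
    c=r.calibration(n); f=210/np.tan(np.radians(c['fov_y'])/2); return c,f
def slopes(n,u,v):
    c,f=K(n); x=(np.asarray(u,float)-c['cx'])/f; y=(np.asarray(v,float)-c['cy'])/f
    a,b=x.copy(),y.copy()
    for _ in range(20):
        s=1+c['k1']*(a*a+b*b); a,b=x/s,y/s
    return a,b
def pts(n,u,v,d):
    c,_=K(n); a,b=slopes(n,u,v); d=np.asarray(d,float)
    return (np.stack([a*d,b*d,d],-1)-np.array(c['t']))@np.array(c['R'])
def cloud(n,D):
    v,u=np.mgrid[0:420,0:560]; return pts(n,u,v,D)
def ray(n,u,v):
    c,_=K(n); a,b=slopes(n,u,v); R=np.array(c['R']); d=R.T@np.array([a,b,1.]); return -R.T@np.array(c['t']),d
def proj(n,X):
    c,f=K(n); p=np.array(c['R'])@X+np.array(c['t']); a,b=p[0]/p[2],p[1]/p[2]; s=1+c['k1']*(a*a+b*b); return a*s*f+c['cx'],b*s*f+c['cy']
E
python3 - <<'E'
from h import *
for n in ('scene','top'):
    p,d=r.snapshot(n); cv2.imwrite(f'pics/{n}0.png',cv2.resize(p[:,:,::-1],(784,588),interpolation=cv2.INTER_CUBIC)); np.savez(n+'0.npz',p=p,d=d)
    c=r.calibration(n); print(n,c['fov_y'],c['k1'],-np.array(c['R']).T@np.array(c['t']),np.array(c['R']).round(2).tolist())
s=r.get_state();print(s)
E
```

```text
scene 52.44960981964719 -0.11464675927372237 [-0.09807318  1.00317857  0.81925442] [[-0.83, -0.56, 0.02], [-0.3, 0.41, -0.86], [0.47, -0.72, -0.51]]
top 45.19623041383934 -0.11877461873762635 [0.35666066 0.00359186 1.54152723] [[-0.01, -1.0, -0.03], [-0.99, 0.01, -0.13], [0.13, 0.03, -0.99]]
{'clock': 0.1, 'q': array([-1.14718319,  0.68991793, -0.19451771,  1.5661988 ,  0.15729866,
        0.90249914, -0.21510343]), 'qd': array([ 0.00046949, -0.00126147,  0.00053458, -0.00407347,  0.00023613,
       -0.00019016, -0.00031981]), 'joint_torque': array([-3.83267979e-03, -5.28497672e+01, -1.27187602e+00, -1.53838974e+01,
       -5.25674899e-02,  1.92842119e-03,  3.91756021e-05]), 'tool_pos': array([0.23734121, 0.57758785, 0.23799004]), 'eef_rot': array([ 1.93642850e-01,  9.81071751e-01, -8.10238581e-04, -1.00806031e-04]), 'contact_force': array([ 0.05070834, -0.29559462, -0.07795772]), 'moment': array([-0.02653728, -0.01025637,  0.03348282]), 'finger_force': 0.0, 'opening': 1.0021169594994492}
```

View pics/scene0.png

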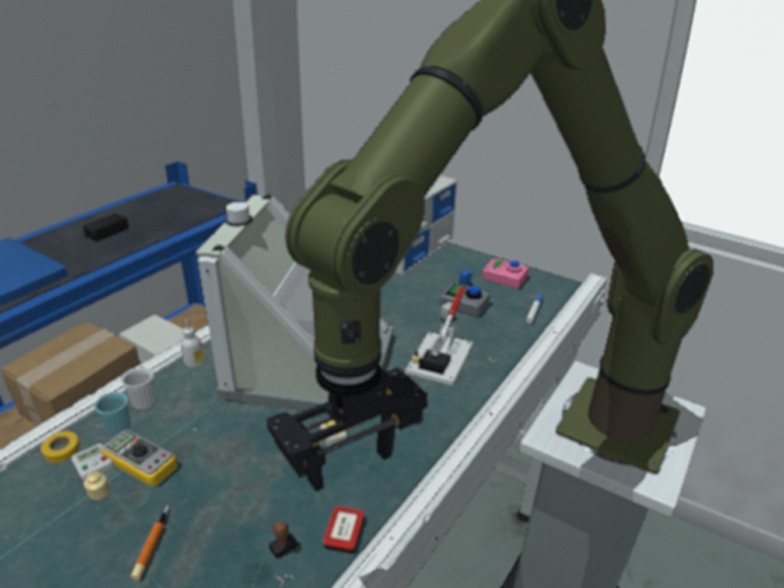

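View pics/top0.png

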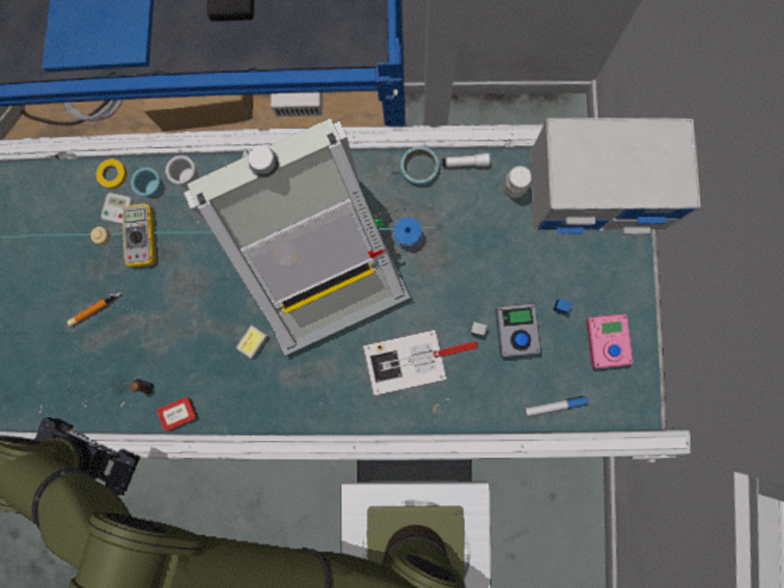

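Scene: hood front centre, yawed left. In the top picture (784 px) the lip runs (285,310)-(373,270), the red pointer is near (375,254), the green marker near (379,223), the monitor's button is at (521,340), and a clamp stands in front at (405,362). The pink box is a decoy.

```bash
cat > m.py <<'E'
from h import *
def masks(p):
    h=cv2.cvtColor(p,cv2.COLOR_RGB2HSV).astype(int); H,S,V=h[...,0],h[...,1],h[...,2]
    return dict(yel=(H>18)&(H<32)&(S>150)&(V>90),red=((H<6)|(H>174))&(S>150)&(V>70),grn=(H>45)&(H<80)&(S>130)&(V>60),blu=(H>100)&(H<125)&(S>150)&(V>60))
E
python3 - <<'E'
from m import *
z=np.load('top0.npz');p,d=z['p'],z['d'];C=cloud('top',d)
for k,m in masks(p).items():
    n,l,s,c=cv2.connectedComponentsWithStats(m.astype(np.uint8))
    for i in range(1,n):
        if s[i,4]>5 and 130<c[i][0]<480 and 130<c[i][1]<300:
            q=C[(l==i)&(d>0)]; print(k,s[i].tolist(),c[i].round(1),np.median(q,0).round(4) if len(q) else 0)
# aluminium face / hood plane: window sides; fit planes to left & right rails
def line(u,v,R=1): return C[v-R:v+R+1,u-R:u+R+1].reshape(-1,3)
for u,v in [(167,175),(190,225),(202,240),(250,115),(262,145),(278,192),(220,220),(240,212)]: print(u,v,np.median(line(u,v),0).round(4))
m=masks(p)['yel']; m[:,:195]=0;m[:,280:]=0;m[:185]=0;m[230:]=0
q=C[m]; print(q.mean(0)); 
v,u=np.nonzero(m)
for i in np.argsort(u)[::25]: print(u[i],v[i],C[v[i],u[i]].round(4))
crop=p[130:260,160:310]; cv2.imwrite('pics/crop.png',cv2.resize(crop[:,:,::-1],(690,598),interpolation=cv2.INTER_CUBIC))
E
```

```text
yel [201, 189, 66, 35, 275] [234.2 207.3] [0.5505 0.1723 0.1357]
red [263, 179, 11, 5, 30] [267.4 180.7] [0.6234 0.0782 0.1455]
red [313, 244, 28, 10, 123] [327.1 248.8] [ 0.4328 -0.0897  0.1024]
grn [267, 156, 7, 6, 24] [270.  158.6] [0.6743 0.067  0.1992]
grn [364, 222, 15, 9, 94] [371.2 225.7] [ 0.5032 -0.2272  0.0372]
blu [443, 150, 51, 10, 265] [466.2 154.1] [ 0.699  -0.4928  0.1322]
blu [282, 155, 19, 19, 280] [290.8 164.4] [0.6924 0.0109 0.0476]
blu [387, 157, 47, 10, 207] [406.7 161.8] [ 0.6984 -0.3385  0.035 ]
blu [396, 214, 12, 9, 80] [401.7 218.1] [ 0.5257 -0.3197  0.0393]
blu [368, 237, 10, 11, 84] [372.2 241.9] [ 0.4539 -0.2259  0.0559]
blu [435, 247, 8, 7, 46] [438.6 250.1] [ 0.4275 -0.4229  0.0565]
blu [406, 284, 14, 7, 70] [412.6 286.6] [ 0.32   -0.3503  0.0159]
167 175 [0.6208 0.3342 0.2615]
190 225 [0.5035 0.3005 0.121 ]
202 240 [0.4641 0.2754 0.0663]
250 115 [0.8026 0.121  0.1945]
262 145 [0.763  0.0979 0.0059]
278 192 [0.5991 0.049  0.0997]
220 220 [0.5217 0.2209 0.077 ]
240 212 [0.545  0.1621 0.0762]
[0.55012874 0.17154173 0.14062097]
201 217 [0.5257 0.2685 0.1234]
207 222 [0.5096 0.2485 0.138 ]
213 217 [0.5244 0.2327 0.1316]
219 213 [0.5357 0.2157 0.131 ]
225 211 [0.5404 0.1979 0.1367]
231 210 [0.5427 0.1804 0.1398]
237 207 [0.5511 0.1636 0.1392]
243 202 [0.5658 0.1471 0.1346]
249 202 [0.5655 0.1301 0.1351]
256 197 [0.5797 0.1103 0.1339]
261 194 [0.5888 0.0964 0.1297]
```

View pics/crop.png

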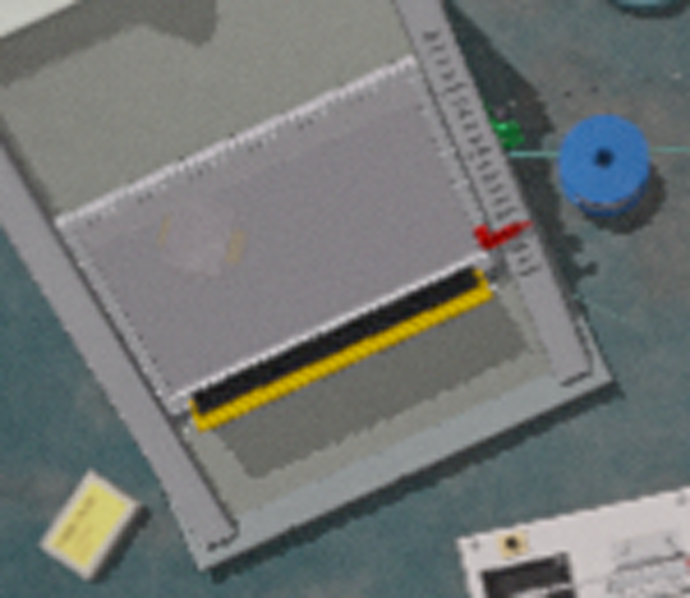

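```bash
cat > g.py <<'E'
from m import *
from scipy.optimize import least_squares
z=np.load('top0.npz');p,d=z['p'],z['d'];C=cloud('top',d)
def seg(a,b,R=2):
    o=[]
    for t in np.linspace(.08,.92,60):
        u,v=np.round(np.array(a)*(1-t)+np.array(b)*t).astype(int); o.append(C[v,u-R:u+R+1])
    return np.concatenate(o)
Q=np.concatenate([seg((146,148),(206,243)),seg((250,112),(284,205))]); Q=Q[(Q[:,2]>.02)]
def nrm(ps): return np.array([-.766*np.cos(ps),-.766*np.sin(ps),.643])
f=least_squares(lambda a:Q@nrm(a[0])-a[1],[.4,-.3],loss='soft_l1',f_scale=.004)
ps_d,c=f.x
def hit(u,v,off,cc=None):
    o,dd=ray('top',u,v); n=nrm(ps); return o+dd*((c+off-o@n)/(dd@n))
# yaw from lower edge of the yellow lip
ps=ps_d
m=masks(p)['yel']; m[:,:199]=0;m[:,270:]=0;m[:185]=0;m[230:]=0
E=[(u,np.nonzero(m[:,u])[0].max()+.5) for u in range(204,264)]
for _ in range(5):
    e=np.array([hit(u,v,.021) for u,v in E]); l=np.polyfit(e[:,1],e[:,0],1); ps2=-np.arctan(l[0]); 
    ps=ps2; f2=least_squares(lambda a:Q@nrm(ps)-a[0],[c],loss='soft_l1',f_scale=.004); c=f2.x[0]
h=np.array([np.cos(ps),np.sin(ps),0]);yl=np.array([-np.sin(ps),np.cos(ps),0]);up=np.array([0,0,1.]);zl=.6442*h+.7648*up;xl=.7648*h-.6442*up
if __name__=='__main__':
    print('yaw depth',np.degrees(ps_d),'edge',np.degrees(ps),'c',c,'resid',np.std(Q@nrm(ps)-c))
    v,u=np.nonzero(m)
    ends=[hit(203.5,223.5,.021),hit(267,193.5,.021)]
    print('ends',np.round(ends,4),np.linalg.norm(ends[0]-ends[1]))
    mid=np.mean(e,0); print('lip edge mean',mid.round(4),'z',mid@zl)
    for off in (0,.01,.02):
        print(off,'pointer z',hit(272,179.3,off)@zl,'grn',hit(270,158.6,off)@zl, 'y',hit(272,179.3,off)@yl,hit(270,158.6,off)@yl, 'mid y',mid@yl)
    # button
    for n in ('top',):
        o,dd=ray(n,372.2,241.9); print('btn',(o+dd*((.055-o[2])/dd[2])).round(4))
    np.savez('geo.npz',c=c,ps=ps)
    print('h',h,'zl',zl,'xl',xl)
    from scipy.spatial.transform import Rotation as R
    s=r.get_state(); R0=R.from_quat(s['eef_rot'])
    for sg in (1,-1):
        T=np.stack([np.cross(sg*yl,xl),sg*yl,xl],1); print(sg,(R.from_matrix(T)*R0.inv()).as_rotvec(degrees=True))
    # monitor top heights
    print('mon',np.median(C[232:236,365:380].reshape(-1,3),0), np.median(C[240:244,370:375,2]))
    a=C[255:275,255:340]; print('clamp max z',np.percentile(C[235:285,258:345][...,2],99))
E
python3 g.py
```

```text
yaw depth 24.77942544981375 edge 24.32942944739313 c -0.36984585558770133 resid 0.07674753522654064
ends [[0.5059 0.2592 0.1338]
 [0.5891 0.079  0.1357]] 0.1984859877810066
lip edge mean [0.544  0.1742 0.1334] z 0.4675594686709149
0 pointer z 0.4928367985808061 grn 0.5619990125844033 y -0.2003802155826077 -0.217331634015447 mid y -0.0654059493264808
0.01 pointer z 0.5009056818205385 grn 0.5694453595647269 y -0.19986971655178498 -0.21666855350968314 mid y -0.0654059493264808
0.02 pointer z 0.5089745650602712 grn 0.5768917065450502 y -0.1993592175209622 -0.2160054730039193 mid y -0.0654059493264808
btn [ 0.4543 -0.2262  0.055 ]
h [0.91119179 0.41198244 0.        ] zl [0.58698975 0.26539909 0.7648    ] xl [ 0.69687948  0.31508417 -0.6442    ]
1 [  0.98289346 -51.20906345  43.65114623]
-1 [  62.33309576    0.97806885 -123.06287413]
mon [ 0.48088043 -0.22922418  0.03486293] 0.05671826914706382
clamp max z 0.10894664114104911
```

Geometry is in hand (yaw 24.3°, lip middle about (0.548, 0.169, 0.135), about 69 mm of travel needed). First move: swing over, tilt the tool along the lip's x and shut the fingers.

>>> {"op": "step_arm", "data": {"increments": [[[1.1,-2.2,0.5],[0.1,-5.1,4.4]],[[1.1,-2.2,0.5],[0.1,-5.1,4.4]],[[1.1,-2.2,0.5],[0.1,-5.1,4.4]],[[1.1,-2.2,0.5],[0.1,-5.1,4.4]],[[1.1,-2.2,0.5],[0.1,-5.1,4.4]],[[1.1,-2.2,0.5],[0.1,-5.1,4.4]],[[1.1,-2.2,0.5],[0.1,-5.1,4.4]],[[1.1,-2.2,0.5],[0.1,-5.1,4.4]],[[1.1,-2.2,0.5],[0.1,-5.1,4.4]],[[1.1,-2.2,0.5],[0.1,-5.1,4.4]]], "fingers": 0}}

```text
clock: 1.1
tool_pos: [0.3377, 0.4003, 0.2806]
eef_rot: [-0.105, 0.93, 0.062, 0.347]
contact_force: [-0.1, -0.9, -1.0]
opening: 0.118
finger_force: 0.0
```

>>> {"op": "step_arm", "data": {"increments": [[[1.75,-2.7,0],[0,0,0]],[[1.75,-2.7,-0.5],[0,0,0]],[[1.75,-2.7,-1],[0,0,0]],[[1.75,-2.7,-2],[0,0,0]],[[1.75,-2.7,-2],[0,0,0]],[[1.75,-2.7,-2.3],[0,0,0]],[[1.75,-2.7,-2.4],[0,0,0]],[[1.75,-2.7,-2.4],[0,0,0]],[[0,0,0],[0,0,0]],[[0,0,0],[0,0,0]]]}}

```text
clock: 2.1
tool_pos: [0.4319, 0.2792, 0.1885]
eef_rot: [-0.132, 0.93, 0.053, 0.339]
contact_force: [0.0, -0.4, -0.1]
opening: 0.005
finger_force: 0.0
```

```bash
cat > st.py <<'E'
from g import *
from scipy.spatial.transform import Rotation as R
def rep():
    s=r.get_state(); T=np.stack([np.cross(yl,xl),yl,xl],1); P=s['tool_pos']; M=np.array([.5475,.1692,.1347]); B=np.stack([xl,yl,zl],1)
    print('t',s['clock'],'P',P.round(4),'rel lip xyz mm',((P-M)@B*1e3).round(1),'F in lip axes',(s['contact_force']@B).round(2),'rotfix',(R.from_matrix(T)*R.from_quat(s['eef_rot']).inv()).as_rotvec(degrees=True).round(2),'q',s['q'].round(2))
    return B
if __name__=='__main__':
    rep()
    p,d=r.snapshot('top'); np.savez('top1.npz',p=p,d=d); cv2.imwrite('pics/c1.png',cv2.resize(p[110:320,130:410][:,:,::-1],(800,600),interpolation=cv2.INTER_CUBIC))
E
python3 st.py
```

```text
t 2.1 P [0.4319 0.2792 0.1885] rel lip xyz mm [-80.6 147.8   2.5] F in lip axes [-0.07 -0.38 -0.13] rotfix [ 2.86 -9.33  7.93] q [-0.46  0.77 -0.76  2.56  2.13  1.11 -1.21]
```

View pics/c1.png

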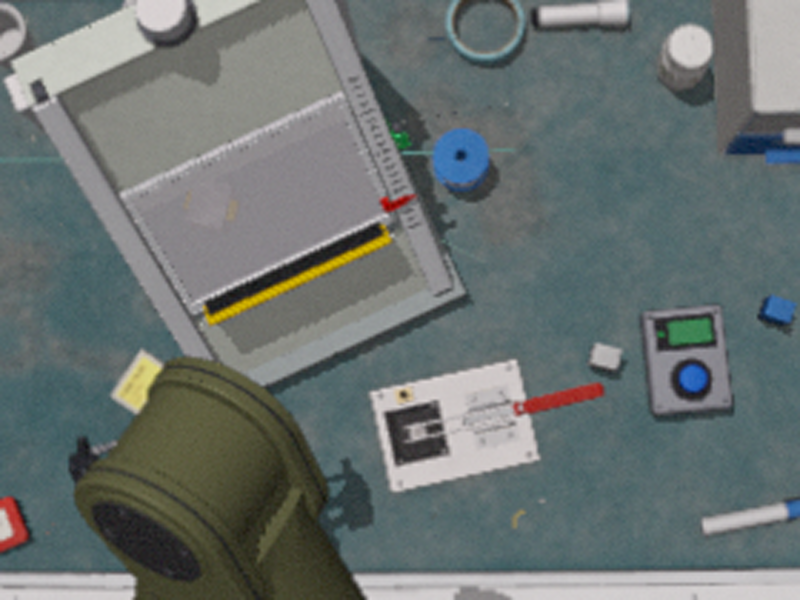

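The arm ran into q4's limit: too close for a 50° tilt. I'll use a steeper tool (about 30° from vertical), which still pushes on the lip's lower edge, and unfold higher up first.

```bash
cat >> st.py <<'E'
def fix(tilt,P=None):
    t=np.radians(tilt); tz=np.sin(t)*h-np.cos(t)*up; T=np.stack([np.cross(yl,tz),yl,tz],1); s=r.get_state()
    print('fix',tilt,(R.from_matrix(T)*R.from_quat(s['eef_rot']).inv()).as_rotvec(degrees=True).round(2),'tz',tz.round(3), '' if P is None else ('dcm',((np.array(P)-s['tool_pos'])*100).round(2)))
E
python3 - <<'E'
from st import *
rep(); fix(30,[.50,.15,.22])
E
```

```text
t 2.15 P [0.432  0.2797 0.1895] rel lip xyz mm [-80.9 148.3   3.4] F in lip axes [ 0.15 -0.23 -0.09] rotfix [ 2.9  -9.16  7.85] q [-0.46  0.76 -0.76  2.56  2.13  1.11 -1.21]
fix 30 [-4.03  9.51  7.93] tz [ 0.456  0.206 -0.866] ('dcm', array([  6.8 , -12.97,   3.05]))
```

Raise first, then go across while correcting the orientation.

>>> {"op": "step_arm", "data": {"increments": [[[0.3,0,2.0],[-0.5,1.2,0.9]],[[0.3,0,2.0],[-0.5,1.2,0.9]],[[0.3,0,2.0],[-0.5,1.2,0.9]],[[0.7,-1.5,0.0],[-0.5,1.2,0.9]],[[0.8,-1.7,0],[-0.5,1.2,0.9]],[[0.8,-2,0],[-0.5,1.2,0.9]],[[0.8,-2,0],[-0.5,1.2,0.9]],[[0.8,-2,0],[-0.5,1.2,0.9]],[[1,-2,-1],[0,0,0.7]],[[1,-1.8,-1],[0,0,0]]]}}

```text
clock: 3.15
tool_pos: [0.5005, 0.1494, 0.231]
eef_rot: [-0.205, 0.944, 0.053, 0.254]
contact_force: [-0.0, 0.9, -0.2]
opening: 0.004
finger_force: 0.0
```

```bash
python3 - <<'E'
from st import *
rep(); fix(30,[.50,.15,.22])
E
```

```text
t 3.15 P [0.5005 0.1494 0.231 ] rel lip xyz mm [-101.1    1.3   40.8] F in lip axes [0.41 0.79 0.03] rotfix [  8.39 -17.97  -0.04] q [ 0.05  0.53 -0.62  2.36  2.18  0.36 -0.54]
fix 30 [ 0.19  0.15 -0.08] tz [ 0.456  0.206 -0.866] ('dcm', array([-0.05,  0.06, -1.1 ]))
```

>>> {"op": "step_arm", "data": {"increments": [[[0.2,0.05,-1.5],[0,0,0]],[[0.2,0.05,-1.5],[0,0,0]],[[0.2,0.05,-1.5],[0,0,0]],[[0.2,0.1,-1.5],[0,0,0]],[[0,0,0],[0,0,0]],[[0.4,0.2,-0.8],[0,0,0]],[[0.5,0.2,-0.9],[0,0,0]],[[0.5,0.2,-0.9],[0,0,0]],[[0.4,0.2,-0.9],[0,0,0]],[[0,0,0],[0,0,0]]]}}

```text
clock: 4.15
tool_pos: [0.5261, 0.1605, 0.1329]
eef_rot: [-0.203, 0.945, 0.055, 0.251]
contact_force: [-0.8, -0.0, 0.5]
opening: 0.008
finger_force: 0.0
```

```bash
python3 - <<'E'
from st import *
rep(); fix(30,[.545,.1681,.1004])
E
```

```text
t 4.15 P [0.5261 0.1605 0.1329] rel lip xyz mm [-16.5   0.9 -16.2] F in lip axes [-0.89  0.32 -0.15] rotfix [  8.18 -18.32   0.02] q [ 0.07  0.82 -0.71  2.36  2.35  0.65 -0.65]
fix 30 [-0.01 -0.2   0.04] tz [ 0.456  0.206 -0.866] ('dcm', array([ 1.89,  0.76, -3.25]))
```

>>> {"op": "step_arm", "data": {"increments": [[[0.4,0.15,-0.65],[0,0,0]],[[0.4,0.15,-0.65],[0,0,0]],[[0.4,0.15,-0.65],[0,0,0]],[[0.4,0.15,-0.65],[0,0,0]],[[0.3,0.15,-0.65],[0,0,0]],[[0,0,0],[0,0,0]],[[0.12,0.05,0.15],[0,0,0]],[[0.12,0.05,0.15],[0,0,0]],[[0.12,0.05,0.15],[0,0,0]],[[0,0,0],[0,0,0]]]}}

```text
clock: 5.15
tool_pos: [0.5484, 0.1694, 0.1066]
eef_rot: [-0.204, 0.944, 0.055, 0.252]
contact_force: [-0.6, -0.3, -0.3]
opening: 0.006
finger_force: 0.2
```

```bash
python3 - <<'E'
from st import *
rep(); fix(30)
E
```

```text
t 5.15 P [0.5484 0.1694 0.1066] rel lip xyz mm [ 18.8  -0.2 -20.9] F in lip axes [-0.3  -0.06 -0.68] rotfix [ 8.190e+00 -1.824e+01 -1.000e-02] q [ 0.06  0.89 -0.69  2.3   2.37  0.66 -0.64]
fix 30 [-0.   -0.11 -0.  ] tz [ 0.456  0.206 -0.866]
```

>>> {"op": "step_arm", "data": {"increments": [[[0.12,0.05,0.15],[0,0,0]],[[0.12,0.05,0.15],[0,0,0]],[[0.12,0.05,0.15],[0,0,0]],[[0.12,0.05,0.15],[0,0,0]],[[0.12,0.05,0.16],[0,0,0]],[[0.12,0.06,0.15],[0,0,0]],[[0.11,0.05,0.16],[0,0,0]],[[0.12,0.06,0.15],[0,0,0]],[[0.11,0.05,0.15],[0,0,0]],[[0.12,0.05,0.15],[0,0,0]]]}}

```text
clock: 6.15
tool_pos: [0.56, 0.1746, 0.1215]
eef_rot: [-0.204, 0.945, 0.055, 0.252]
contact_force: [-4.0, -1.0, -0.8]
opening: 0.003
finger_force: 2.1
```

```bash
python3 - <<'E'
from st import *
rep(); fix(30)
p,d=r.snapshot('top'); np.savez('top2.npz',p=p,d=d); cv2.imwrite('pics/c2.png',cv2.resize(p[120:270,150:350][:,:,::-1],(800,600),interpolation=cv2.INTER_CUBIC))
E
```

```text
t 6.15 P [0.56   0.1746 0.1215] rel lip xyz mm [18.9 -0.2 -1.3] F in lip axes [-2.61  0.72 -3.2 ] rotfix [  8.19 -18.27  -0.03] q [ 0.04  0.85 -0.66  2.26  2.32  0.59 -0.6 ]
fix 30 [-0.   -0.14 -0.01] tz [ 0.456  0.206 -0.866]
```

View pics/c2.png

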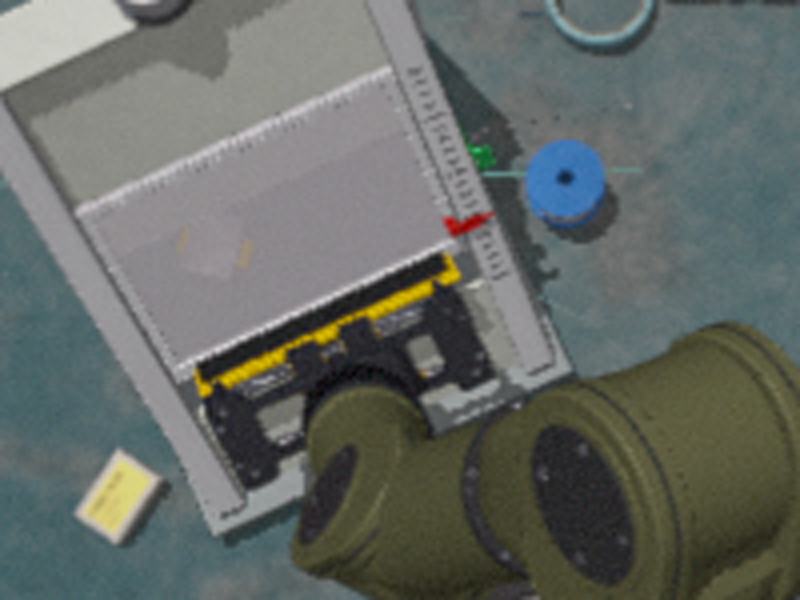

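```bash
cat > pt.py <<'E'
from st import *
def pz(p,name=None):
    ms=masks(p); h8=cv2.cvtColor(p,cv2.COLOR_RGB2HSV).astype(int)
    for k,(u0,u1,v0,v1) in dict(red=(255,290,130,190),grn=(260,285,140,175)).items():
        m=np.zeros((420,560),bool); m[v0:v1,u0:u1]=ms[k][v0:v1,u0:u1]; v,u=np.nonzero(m)
        Z=np.array([hit(a,b,.006) for a,b in zip(u,v)]); zz=Z@zl*1e3; yy=Z@yl*1e3
        o=np.argsort(yy); print(k,len(u),'z mean %.1f min %.1f max %.1f'%(zz.mean(),zz.min(),zz.max()),'y %.1f..%.1f'%(yy.min(),yy.max()),'tip(6) z %.1f u %.1f v %.1f'%(zz[o[:6]].mean(),u[o[:6]].mean(),v[o[:6]].mean()))
if __name__=='__main__':
    rep()
    import sys
    for n in sys.argv[1:]:
        print(n); pz(np.load(n)['p'])
    p=np.load(sys.argv[-1])['p']; cv2.imwrite('pics/z_%s.png'%sys.argv[-1][:-4],cv2.resize(p[145:190,245:295][:,:,::-1],(660,594),interpolation=cv2.INTER_NEAREST))
E
python3 pt.py top0.npz top1.npz top2.npz
```

```text
t 6.2 P [0.5604 0.1748 0.1218] rel lip xyz mm [19.  -0.2 -0.8] F in lip axes [-4.42  0.84 -2.22] rotfix [  8.18 -18.22  -0.02] q [ 0.04  0.85 -0.67  2.26  2.32  0.59 -0.6 ]
top0.npz
red 30 z mean 499.8 min 493.1 max 510.6 y -203.0..-176.1 tip(6) z 498.3 u 271.5 v 179.3
grn 24 z mean 566.5 min 557.6 max 578.6 y -223.6..-211.0 tip(6) z 563.9 u 272.0 v 158.5
top1.npz
red 31 z mean 499.6 min 493.1 max 510.6 y -203.0..-176.1 tip(6) z 497.0 u 271.7 v 179.7
grn 24 z mean 566.8 min 557.6 max 578.6 y -223.6..-211.0 tip(6) z 563.9 u 272.0 v 158.5
top2.npz
red 28 z mean 518.4 min 512.7 max 528.0 y -203.2..-176.5 tip(6) z 516.3 u 269.7 v 174.7
grn 24 z mean 566.5 min 557.6 max 578.6 y -223.6..-211.0 tip(6) z 563.9 u 272.0 v 158.5
```

View pics/z_top2.png

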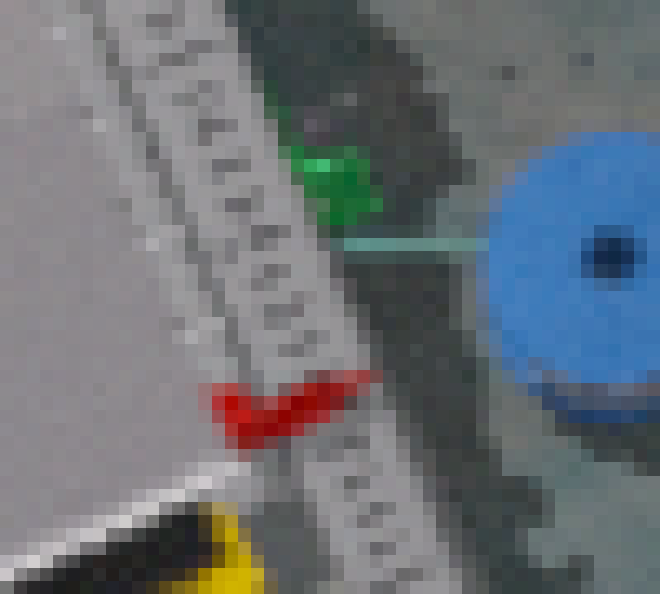

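```bash
python3 - <<'E'
from pt import *
P=[];D=[]
for i in range(6):
    p,d=r.snapshot('top'); P.append(p.astype(float));D.append(d)
P=np.mean(P,0);D=np.median(D,0);C2=cloud('top',D);n=nrm(ps)
for v in range(150,165): print(v,[tuple(P[v,u].astype(int)) for u in range(264,277)])
o=(C2@n-c)*1e3
for v in range(150,165): print(v,o[v,264:277].round(0).tolist())
ms=masks(P.astype(np.uint8));m=ms['red'];print('red off',np.median(o[165:185,255:285][m[165:185,255:285]]))
p,d=r.snapshot('scene'); np.savez('sc2.npz',p=p,d=d); ms=masks(p)
for pt in [hit(270,158.6,.006),hit(272,173,.006)]:
    u,v=proj('scene',pt); print('scene px',u,v)
cv2.imwrite('pics/sc2.png',cv2.resize(p[150:270,140:300][:,:,::-1],(800,600),interpolation=cv2.INTER_CUBIC))
E
```

```text
150 [(np.int64(67), np.int64(72), np.int64(72)), (np.int64(49), np.int64(61), np.int64(62)), (np.int64(55), np.int64(65), np.int64(66)), (np.int64(59), np.int64(68), np.int64(68)), (np.int64(60), np.int64(68), np.int64(68)), (np.int64(57), np.int64(66), np.int64(66)), (np.int64(57), np.int64(65), np.int64(66)), (np.int64(55), np.int64(64), np.int64(65)), (np.int64(59), np.int64(66), np.int64(65)), (np.int64(65), np.int64(68), np.int64(67)), (np.int64(69), np.int64(69), np.int64(68)), (np.int64(63), np.int64(65), np.int64(64)), (np.int64(67), np.int64(70), np.int64(68))]
151 [(np.int64(90), np.int64(99), np.int64(95)), (np.int64(44), np.int64(69), np.int64(57)), (np.int64(54), np.int64(65), np.int64(64)), (np.int64(55), np.int64(63), np.int64(64)), (np.int64(55), np.int64(64), np.int64(64)), (np.int64(55), np.int64(65), np.int64(65)), (np.int64(60), np.int64(67), np.int64(69)), (np.int64(62), np.int64(69), np.int64(68)), (np.int64(62), np.int64(65), np.int64(65)), (np.int64(68), np.int64(69), np.int64(68)), (np.int64(68), np.int64(68), np.int64(68)), (np.int64(67), np.int64(67), np.in
[... 8545 characters left out ...]
8.0, 5.0, 5.0, 5.0, 6.0, -157.0, -158.0, -155.0, -154.0]
159 [2.0, 1.0, 2.0, 1.0, 5.0, 5.0, 6.0, 6.0, 6.0, 6.0, -152.0, -152.0, -152.0]
160 [1.0, 1.0, 1.0, -1.0, 6.0, 6.0, 6.0, 5.0, 5.0, 6.0, -152.0, -151.0, -148.0]
161 [1.0, 0.0, -1.0, 3.0, 0.0, 6.0, 6.0, 8.0, -152.0, -151.0, -148.0, -148.0, -145.0]
162 [-1.0, 3.0, 3.0, -0.0, 2.0, 5.0, -151.0, -151.0, -149.0, -147.0, -147.0, -146.0, -143.0]
163 [0.0, 1.0, 1.0, 2.0, -1.0, -2.0, -125.0, -146.0, -147.0, -144.0, -147.0, -144.0, -141.0]
164 [-0.0, -0.0, -1.0, 0.0, 1.0, 0.0, -123.0, -146.0, -142.0, -144.0, -142.0, -141.0, -141.0]
red off 5.359854303228662
scene px 238.05165278461982 184.25112150537694
scene px 247.04266080030953 196.8658078538626
```

View pics/sc2.png

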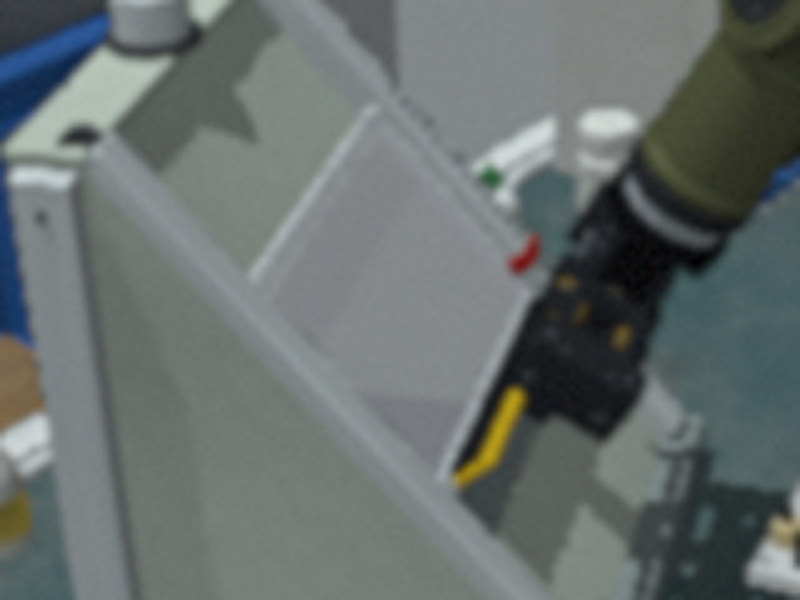

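Top view (13.2×): red tip at about (380,375), green clip front face at about (335,190), clip face at the same offset from the rail as the pointer; about 48 mm left. Pushing 38 mm now, then measuring again.

>>> {"op": "step_arm", "data": {"increments": [[[0.22,0.1,0.29],[0,0,0]],[[0.22,0.1,0.29],[0,0,0]],[[0.22,0.1,0.29],[0,0,0]],[[0.22,0.1,0.29],[0,0,0]],[[0.22,0.1,0.29],[0,0,0]],[[0.22,0.1,0.29],[0,0,0]],[[0.22,0.1,0.29],[0,0,0]],[[0.22,0.1,0.29],[0,0,0]],[[0.22,0.1,0.29],[0,0,0]],[[0,0,0],[0,0,0]]]}}

```text
clock: 7.55
tool_pos: [0.5809, 0.1839, 0.1483]
eef_rot: [-0.203, 0.944, 0.055, 0.253]
contact_force: [-1.2, 0.3, -0.7]
opening: 0.005
finger_force: 0.7
```

```bash
python3 - <<'E'
from pt import *
p,d=r.snapshot('top'); np.savez('top3.npz',p=p,d=d)
E
python3 pt.py top3.npz
```

```text
t 7.6 P [0.5809 0.1839 0.1483] rel lip xyz mm [19.2 -0.3 33.9] F in lip axes [-2.    0.08 -0.27] rotfix [  8.17 -18.12   0.  ] q [ 0.    0.78 -0.6   2.19  2.23  0.47 -0.52]
top3.npz
red 33 z mean 554.8 min 548.4 max 565.1 y -206.2..-176.4 tip(6) z 553.3 u 266.0 v 164.7
grn 26 z mean 566.4 min 556.2 max 578.6 y -223.6..-211.0 tip(6) z 563.9 u 272.0 v 158.5
```

>>> {"op": "step_arm", "data": {"increments": [[[0.12,0.05,0.16],[0,0,0]],[[0.12,0.05,0.16],[0,0,0]],[[0.12,0.05,0.16],[0,0,0]],[[0.12,0.05,0.16],[0,0,0]],[[0.12,0.05,0.16],[0,0,0]],[[0.0,0,0],[0,0,0]],[[0,0,0],[0,0,0]],[[0,0,0],[0,0,0]],[[0,0,0],[0,0,0]],[[0,0,0],[0,0,0]]]}}

```text
clock: 8.6
tool_pos: [0.5863, 0.1862, 0.1558]
eef_rot: [-0.203, 0.944, 0.055, 0.252]
contact_force: [-0.5, 1.6, -0.6]
opening: 0.004
finger_force: 0.5
```

```bash
python3 - <<'E'
from pt import *
p,d=r.snapshot('top'); np.savez('top4.npz',p=p,d=d)
E
python3 pt.py top4.npz
```

```text
t 8.65 P [0.5863 0.1862 0.1557] rel lip xyz mm [18.9 -0.5 43.4] F in lip axes [-0.42  0.3  -2.12] rotfix [  8.18 -18.21  -0.  ] q [-0.01  0.76 -0.57  2.17  2.2   0.43 -0.5 ]
top4.npz
red 30 z mean 563.6 min 557.7 max 572.6 y -203.3..-176.1 tip(6) z 562.4 u 264.3 v 162.5
grn 25 z mean 566.8 min 557.6 max 578.6 y -223.6..-211.0 tip(6) z 563.9 u 272.0 v 158.5
```

View pics/z_top4.png

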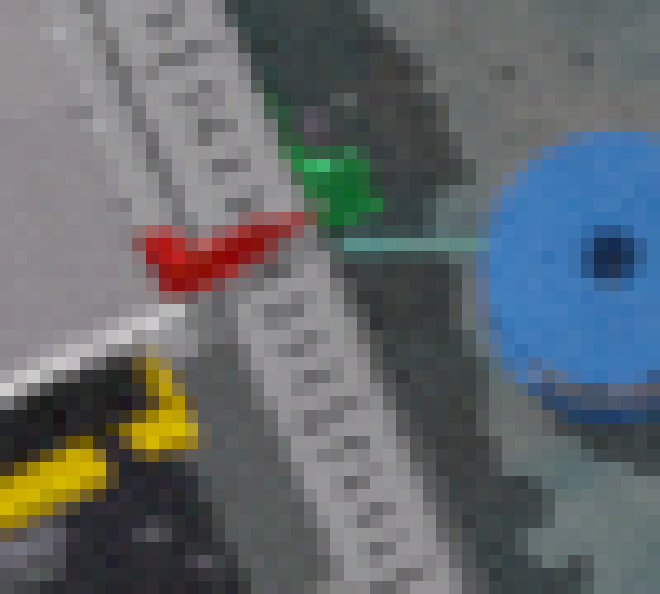

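The pointer tip (310,217) lies about 2 mm below the clip's middle (342,193), so one more small push.

>>> {"op": "step_arm", "data": {"increments": [[[0.06,0.03,0.08],[0,0,0]],[[0.06,0.03,0.08],[0,0,0]],[[0,0,0],[0,0,0]],[[0,0,0],[0,0,0]],[[0,0,0],[0,0,0]],[[-0.06,-0.03,-0.08],[0,0,0]],[[-0.18,-0.08,-0.23],[0,0,0]],[[-0.3,-0.13,-0.38],[0,0,0]],[[-0.3,-0.13,-0.38],[0,0,0]],[[0,0,0],[0,0,0]]]}}

```text
clock: 9.65
tool_pos: [0.5782, 0.1825, 0.1457]
eef_rot: [-0.203, 0.945, 0.055, 0.251]
contact_force: [0.4, -0.7, 0.4]
opening: 0.003
finger_force: 0.0
```

```bash
python3 - <<'E'
from pt import *
P=np.zeros((420,560,3))
for i in range(4):
    p,d=r.snapshot('top'); P+=p/4
np.savez('top5.npz',p=P.astype(np.uint8))
E
python3 pt.py top5.npz
python3 - <<'E'
from st import *
fix(30); fix(0)
E
```

```text
t 9.85 P [0.5791 0.183  0.1465] rel lip xyz mm [18.7 -0.4 31.3] F in lip axes [-0.31 -0.22 -0.39] rotfix [  8.18 -18.22   0.  ] q [ 0.01  0.79 -0.6   2.19  2.23  0.47 -0.53]
top5.npz
red 32 z mean 565.0 min 559.2 max 575.7 y -204.3..-176.1 tip(6) z 564.5 u 264.3 v 161.8
grn 24 z mean 566.5 min 557.6 max 578.6 y -223.6..-211.0 tip(6) z 563.9 u 272.0 v 158.5
fix 30 [-0.01 -0.1   0.01] tz [ 0.456  0.206 -0.866] 
fix 0 [-12.37  27.24   0.03] tz [ 0.  0. -1.]
```

View pics/z_top5.png

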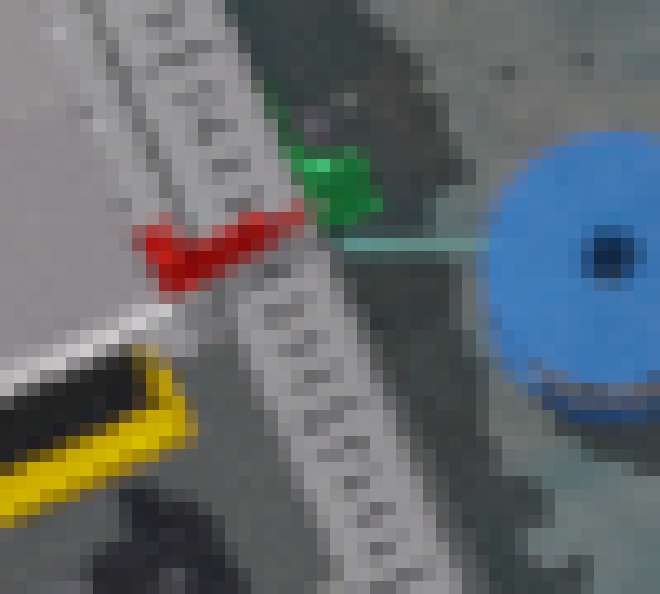

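Window stands level with the marker and the fingers are clear. Retract along the tool axis.

>>> {"op": "step_arm", "data": {"increments": [[[-0.3,-0.15,0.55],[0,0,0]],[[-0.5,-0.2,0.9],[0,0,0]],[[-0.5,-0.2,0.9],[0,0,0]],[[-0.5,-0.25,0.9],[0,0,0]],[[-0.5,-0.2,0.9],[0,0,0]],[[-0.5,-0.2,0.9],[0,0,0]],[[-0.5,-0.25,0.9],[0,0,0]],[[-0.5,-0.2,0.9],[0,0,0]],[[-0.5,-0.2,0.9],[0,0,0]],[[-0.5,-0.25,0.9],[0,0,0]]]}}

```text
clock: 10.85
tool_pos: [0.5304, 0.1619, 0.2337]
eef_rot: [-0.203, 0.944, 0.055, 0.252]
contact_force: [-0.3, 0.3, -0.0]
opening: 0.003
finger_force: 0.0
```

>>> {"op": "step_arm", "data": {"increments": [[[-0.8,-1.5,0.5],[-2.5,5.4,0]],[[-0.4,-2.5,0.5],[-2.5,5.4,0]],[[-0.4,-2.5,0],[-2.5,5.4,0]],[[-0.4,-2.5,0],[-2.5,5.4,0]],[[-0.4,-2.5,0],[-2.5,5.4,0]],[[-0.4,-2.5,0],[0,0,-8]],[[-0.4,-2.5,0],[0,0,-8]],[[-0.4,-2.5,0],[0,0,-8]],[[-0.4,-2.5,0],[0,0,-8]],[[-0.4,-2.5,0],[0,0,-8]]]}}

```text
clock: 11.85
tool_pos: [0.5113, -0.0272, 0.2316]
eef_rot: [0.143, 0.975, -0.06, 0.157]
contact_force: [0.2, -0.1, -0.0]
opening: 0.006
finger_force: 0.0
```

```bash
cat > b.py <<'E'
from st import *
def fb(P,az=48):
    a=np.radians(az); y=np.array([np.cos(a),np.sin(a),0]); T=np.stack([np.cross(y,-up),y,-up],1); s=r.get_state()
    print(s['clock'],s['tool_pos'].round(4),'d cm',((np.array(P)-s['tool_pos'])*100).round(2),'rot',(R.from_matrix(T)*R.from_quat(s['eef_rot']).inv()).as_rotvec(degrees=True).round(2),'F',s['contact_force'].round(2),s['q'].round(2))
if __name__=='__main__': fb([.4543,-.2262,.10])
E
python3 b.py
```

```text
11.85 [ 0.5113 -0.0272  0.2316] d cm [ -5.7  -19.9  -13.16] rot [ 13.    14.49 -25.11] F [ 0.24 -0.14 -0.04] [ 0.01  0.49 -0.27  2.19  1.02  0.41  0.13]
```

>>> {"op": "step_arm", "data": {"increments": [[[-0.6,-2.2,0],[1.6,1.8,-3.1]],[[-0.6,-2.2,0],[1.6,1.8,-3.1]],[[-0.6,-2.2,0],[1.6,1.8,-3.1]],[[-0.6,-2.2,0],[1.6,1.8,-3.1]],[[-0.6,-2.2,-0.5],[1.6,1.8,-3.1]],[[-0.6,-2.2,-1],[1.6,1.8,-3.1]],[[-0.7,-2.2,-2],[1.6,1.8,-3.1]],[[-0.7,-2.2,-2],[1.6,1.8,-3.1]],[[-0.7,-2.2,-2],[0,0,0]],[[0,0,0],[0,0,0]]]}}

```text
clock: 12.85
tool_pos: [0.4517, -0.228, 0.1539]
eef_rot: [0.356, 0.934, -0.002, -0.001]
contact_force: [-0.1, -0.0, 0.3]
opening: 0.005
finger_force: 0.0
```

```bash
python3 b.py; python3 - <<'E'
from pt import *
p,d=r.snapshot('top'); np.savez('top6.npz',p=p); pz(p)
E
```

```text
12.85 [ 0.4517 -0.228   0.1539] d cm [ 0.26  0.18 -5.39] rot [ 0.16 -0.18 -0.26] F [-0.08 -0.04  0.33] [ 0.65  0.7  -0.45  1.99  0.55  0.57  0.66]
red 33 z mean 565.3 min 559.2 max 575.7 y -204.3..-176.1 tip(6) z 564.5 u 264.3 v 161.8
grn 25 z mean 566.8 min 557.6 max 578.6 y -223.6..-211.0 tip(6) z 566.2 u 271.8 v 157.8
```

>>> {"op": "step_arm", "data": {"increments": [[[0.15,0.1,-1.5],[0,0,0]],[[0.1,0.1,-1.5],[0,0,0]],[[0,0,-1.5],[0,0,0]],[[0,0,-1.5],[0,0,0]],[[0,0,-1.2],[0,0,0]],[[0,0,-1.0],[0,0,0]],[[0,0,-0.6],[0,0,0]],[[0,0,-0.3],[0,0,0]],[[0,0,0],[0,0,0]],[[0,0,0],[0,0,0]]]}}

```text
clock: 13.9
tool_pos: [0.4575, -0.2226, 0.0653]
eef_rot: [0.353, 0.936, -0.001, 0.002]
contact_force: [0.2, -0.6, -0.4]
opening: 0.004
finger_force: 0.0
```

```bash
python3 b.py
```

```text
13.9 [ 0.4575 -0.2226  0.0653] d cm [-0.32 -0.36  3.47] rot [ 0.12  0.15 -0.63] F [ 0.22 -0.57 -0.35] [ 0.54  0.84 -0.29  2.04  0.68  0.35  0.54]
```

Centre over the button, then press gently in 1.5 mm rows.

>>> {"op": "step_arm", "data": {"increments": [[[-0.3,-0.35,0],[0,0,0]],[[0,0,-0.2],[0,0,0]],[[0,0,-0.2],[0,0,0]],[[0,0,-0.2],[0,0,0]],[[0,0,-0.2],[0,0,0]],[[0,0,-0.15],[0,0,0]],[[0,0,-0.15],[0,0,0]],[[0,0,-0.1],[0,0,0]],[[0,0,0],[0,0,0]],[[0,0,0],[0,0,0]]]}}

```text
clock: 14.9
tool_pos: [0.4543, -0.226, 0.0531]
eef_rot: [0.353, 0.936, -0.001, 0.001]
contact_force: [-1.6, 0.6, 4.5]
opening: 0.006
finger_force: 1.9
```

```bash
python3 b.py
```

```text
14.9 [ 0.4543 -0.226   0.0531] d cm [ 0.   -0.02  4.69] rot [ 0.12  0.11 -0.64] F [-1.56  0.64  4.52] [ 0.53  0.87 -0.27  2.05  0.7   0.32  0.53]
```

>>> {"op": "step_arm", "data": {"increments": [[[0,0,-0.15],[0,0,0]],[[0,0,-0.15],[0,0,0]],[[0,0,-0.1],[0,0,0]],[[0,0,0],[0,0,0]],[[0,0,0],[0,0,0]],[[0,0,0],[0,0,0]],[[0,0,0],[0,0,0]],[[0,0,0],[0,0,0]],[[0,0,0],[0,0,0]],[[0,0,0],[0,0,0]]]}}

```text
clock: 15.9
tool_pos: [0.4543, -0.226, 0.0511]
eef_rot: [0.353, 0.936, -0.001, 0.002]
contact_force: [-4.1, 2.4, 28.4]
opening: 0.003
finger_force: 13.9
```

```bash
python3 b.py
```

```text
15.9 [ 0.4543 -0.226   0.0511] d cm [-0.   -0.02  4.89] rot [ 0.2   0.17 -0.65] F [-4.07  2.35 28.4 ] [ 0.53  0.87 -0.26  2.05  0.71  0.31  0.52]
```

The button bottomed out (28 N at z 0.051). Release and lift.

>>> {"op": "step_arm", "data": {"increments": [[[0,0,0.4],[0,0,0]],[[0,0,0.5],[0,0,0]],[[0,0,1],[0,0,0]],[[0,0,1.5],[0,0,0]],[[0,0,2],[0,0,0]],[[0,0,2],[0,0,0]],[[0,0,2],[0,0,0]],[[0,0,1],[0,0,0]],[[0,0,0],[0,0,0]],[[0,0,0],[0,0,0]]]}}

```text
clock: 16.9
tool_pos: [0.4539, -0.2261, 0.1525]
eef_rot: [0.353, 0.935, -0.001, 0.001]
contact_force: [-0.5, -1.0, 0.3]
opening: 0.005
finger_force: 0.0
```

```bash
python3 b.py; python3 - <<'E'
from pt import *
p,d=r.snapshot('top'); pz(p)
print(r.finish_job())
E
```

```text
16.9 [ 0.4539 -0.2261  0.1525] d cm [ 0.04 -0.01 -5.25] rot [ 0.1   0.07 -0.62] F [-0.52 -1.01  0.25] [ 0.65  0.7  -0.46  1.99  0.56  0.57  0.66]
red 31 z mean 565.1 min 559.2 max 575.7 y -206.9..-176.1 tip(6) z 564.1 u 265.0 v 161.7
grn 25 z mean 566.1 min 556.2 max 578.6 y -223.6..-211.0 tip(6) z 563.9 u 272.0 v 158.5
the job is handed in; nothing more can be done
None
```

The job is handed in at about 17 s of the 45 s: by my measurements the window stands within about 2 mm of the green marker, and the blue button was then pressed to its stop and released; no verdict was shown.

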